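# Open the moisture-meter case and set the needle on its check line

### The arm

A 7-joint arm with a two-finger parallel gripper is mounted at the origin on the work surface. World frame = base frame: x ahead of the robot, y to its left, z up, the work surface at z = 0. Lengths are in m, angles in rad, forces in N, time in s.
With the tool pointing down it reaches from about 0.4 to 0.925 m from the base axis. Payload 5.6 kg.
Tool frame: the origin (TCP) lies midway between the tips of the shut fingers; the grasp point (between the pads) lies ctrl.tcp_to_grasp behind it (ctrl.tcp_to_grasp is the distance from the TCP to the grasp point, in m); z points along the fingers, y is the line along which they close (so a half turn about z gives the same grasp; the last joint's range is limited). The gripper opens to 85 mm and grips with 20 to 120 N. Pads are 22 mm wide; open, the fingers measure 114 mm over their backs; the gripper's body (76 mm by 85 mm) begins 54 mm behind the grasp point. The pads swing forward as they close: fully open they stand 13 mm farther back than shut.
Start: joints at [-1.378, 0.468, -0.012, 1.603, 0.006, 1.071, -0.056], TCP at [0.152, 0.632, 0.231] pointing down, gripper open.
Joint ranges: [-2.53, 2.53], [-0.31, 2.02], [-1.57, 1.55], [0.28, 2.44], [-1.29, 4.43], [0.15, 1.84], [-2.92, 2.92]. Speed limits (rad/s): [2.57, 2.57, 3.14, 3.14, 3.14, 3.14, 3.14].

### API

Orientations are given as a unit quaternion [x, y, z, w].
In Python, from workcell import ctrl gives the robot as it stands. The module is installed in compiled form; this text tells all that it offers.
- The arm moves only by the tool arm_command, never from a script. Its arguments are lists of equal length, an entry for each row: "travel": the shift along the tool's x, y, z as a fraction of full scale, a list of three; "rotation": the turn, a rotation vector about the tool's x, y, z as a fraction of full scale, a list of three; "gripper": the opening, from 0 (shut) to 1 (fully open). A call has 1 to 12 rows; each row shifts and turns the commanded pose from where the row before left it, along the tool's axes as they then stand; what a row does not reach is not made up. Full scale, the value 1, is 0.05 m for a shift and 0.08 rad for a turn. A row lasts 1/10 s, in which the tool goes at most 50 mm and 8.59 degrees, less where a joint would pass 70% of its speed; a pose out of reach is approached as far as the arm can. A call with a number of a shift or a turn outside -1 to 1 is refused whole. A call with a gripper value outside its range is refused whole. The fingers move at their own pace and stop on an object; the grip force is fixed at half the most. Time passes only in rows, so rows that do not move let the fingers close. It gives the time, the measured TCP pose, the force, the opening and the grip force at its end, in the units of the state.
- ctrl.get_obs(): the state, without advancing time (a new reading comes with each control period).
- ctrl.camera(name): name is "side" or "top" or "wrist"; returns a dict with "frame" (384x512x3 uint8, blue, green, red), "range_z" (384x512 float32, m along the optical axis (not along the pixel's ray), 0 where there is no reading), "intrinsics" (3x3 intrinsics, pixels), "rvec" (rotation vector, rad) and "tvec" (3), from world to camera coordinates, as OpenCV has them; the wrist camera has in their place "T_tool_cam" (4x4, takes a point from camera to tool coordinates, whose origin is the TCP and whose axes are the flange's). Camera axes: x right, y down, z forward; pixel columns grow to the right and rows downward; lengths in m; the calibration is good to about 2 mm. A picture is of the moment at which its call begins: read the wrist's pose just before it.
- ctrl.finish_job(): hands the job in; it is judged then, once.
The state is a dict: "t": time; "joint_positions": joint angles; "qd": joint speeds; "joint_efforts": joint torques, N m; "tcp_pos": TCP position; "ee_rot": TCP orientation; "contact_force": force on the tool from outside, world axes, zero at the start; "moment": the same for the moment, N m; "gripper_width": finger opening in m; "finger_force": force on a finger pad.
Only numpy, scipy, OpenCV 4.12 (cv2) and the standard library are available. Lean on these libraries where they do the work, as an engineer would, in place of code of your own. Each camera call takes 0.05 s, during which the arm holds its last target. There are 200 camera calls.

### The job

Get the moisture meter ready for testing the carving blank: swing the lid of its wooden case right over until it rests back on its stop, without letting it slam, and let go of it. Then turn the meter's round knob until the needle stands on the long check line of the dial, and leave it so. Leave the other things on the bench where they are.

Things in the scene. Friction and masses are not known exactly. Their poses are not given: they have to be found in the camera images.
- case: Plain light-wood instrument case, fixed; 210 mm deep (its x), 300 mm wide (its y); base 70 mm high, lid 35 mm on top: 105 mm shut. Origin: centre of its underside, on the bench. Its front, with the lid handle, looks along its own -x, roughly to the robot's right; hinges on its +x side. Its two catches already hang undone. The open base's rim is 70 mm above the bench, its walls 10 mm thick.
- meter: Grey moisture meter held face up in dark foam inside the case, seen only once the lid is open: 100 mm (x) by 195 mm (y), flat face 62 mm above the bench. Same origin and axes as the case. Seen from the case's front, the knob is at right (-y), the white dial at left (+y). It is switched on and its check block is already on its pins.
- lid (a joint): Lid angle: 0 shut, 1.83 rad open on the stop of its hinges (15 degrees back past upright). About 0.5 kg on slightly stiff hinges: let go below about 1.3 rad it falls shut, beyond that it falls open and, let go near upright, hits the stop hard. It turns about the line through point lid_hinge parallel to the case's y; the handle rises and goes over towards the case's +x.
- lid_handle (a point): Middle of the dark steel bow handle on the lid's front; moves with the lid. Its grip is a round bar 12 mm thick, about 90 mm clear length, parallel to the case's y, 40 mm out from the lid's front face (34 mm free behind the bar). 88 mm above the bench when shut, 250 mm from the hinge line. The bar can turn between the fingers, so a gripper kept pointing down can hold it all the way.
- lid_hinge (a point): Middle of the hinge line on the rear top edge of the case base, 70 mm above the bench. Fixed to the case.
- knob_grip (a point): Point on the upright axis of the black round fluted setting knob (36 mm diameter), 25 mm above the meter face, 87 mm above the bench; the knob's top is 31 mm above the face. The face is flat for 45 mm round the axis apart from details 3 mm high. The nearest case wall is 83 mm from the axis.
- knob (a joint): Knob angle in rad, growing clockwise seen from above. Light friction; it stays where it is left. Turns freely over about -2.9 to 2.4.
- needle (a joint): Needle angle in rad: 0 on the check line, growing clockwise seen from above (negative: short of the line, on the anticlockwise side). It follows the knob at 0.3 times the knob's angle, the same way round. It starts 0.3 to 0.7 rad short of the line.
- needle_pivot (a point): Pivot of the needle on the meter's white dial (92 x 78 mm), at the dial's edge nearest the front of the case.
- needle_tip (a point): Tip of the thin black needle, 54 mm from the pivot; moves with the needle.
- check_line (a point): Middle of the long bold check line, the longest and thickest graduation, in the middle of the dial's scale, 55 mm from the needle's pivot along the case's +x.
- blank: Carving blank, a bystander: 130 x 190 mm plywood board 18 mm thick with a roughed-out wooden spoon on it (28 mm in all), lying on the bench in front of the case, near its handle. Origin under its centre.
- gouge_a: Carving gouge, a bystander: 225 mm long, lying between the robot and the case. Origin at the ferrule, on the bench.
- gouge_b: Carving gouge, a bystander: 225 mm long, lying at the robot's left. Origin at the ferrule, on the bench.
- notebook: Spiral notebook, a bystander: 150 x 210 x 10 mm, at the robot's right. Origin under its centre.
- plane: Steel block plane, a bystander: 160 x 50 x 55 mm, at the robot's right. Origin under its centre.
- mallet: Round wooden mallet standing on its head, a bystander: 88 mm across, 225 mm tall, at the left. Origin under its centre.
- flask: Red steel drinking flask with a black cap, a bystander: 80 mm across, 225 mm tall, standing at the left. Origin under its centre.
- bench_brush: Flat brush, a bystander: about 200 mm long, lying at the left. Origin under its middle.

How it is judged:
By the outcome, as a careful person would: the job done as asked, in the order asked, and still so for the second after the job is handed in, with the robot touching nothing.
It also fails if it takes over 54 s, if anything falls off the work surface, if the arm or the gripper's body presses on something with over 40 N, if the wrist force passes 120 N, or if a joint passes its speed limit or range.

## Working session

There is one attempt and no reset: what is moved stays moved. The work goes in short steps, Python scripts to look and compute and a tool call to move; the robot and the scene stay as the last step left them, time stands still between calls to the robot, and variables do not carry over. Pictures are saved under pics/ and viewed, at most 10 in all, crops included, and the job is handed in when it is done.

Besides the shell and the picture viewer there is one more tool, called after "Call:" by a JSON object that holds its "method" and its "body". arm_command: Moves the arm, as the interface text tells. Its arguments: {"type":"object","properties":{"travel":{"type":"array"},"rotation":{"type":"array"},"gripper":{"type":"array"}},"required":["travel","rotation","gripper"]}

```bash
mkdir -p pics
cat > h.py <<'E'
import numpy as np, cv2
from scipy.spatial.transform import Rotation as R
from workcell import ctrl
def cam(n):
    o=ctrl.get_obs(); c=ctrl.camera(n); K=np.array(c["intrinsics"])
    if n=="wrist":
        T=np.eye(4);T[:3,:3]=R.from_quat(o["ee_rot"]).as_matrix();T[:3,3]=o["tcp_pos"]
        M=T@np.array(c["T_tool_cam"])
    else:
        M=np.eye(4);r=cv2.Rodrigues(np.array(c["rvec"],float))[0];M[:3,:3]=r.T;M[:3,3]=-r.T@np.array(c["tvec"]).ravel()
    return c["frame"],c["range_z"],K,M
def cloud(d,K,M):
    v,u=np.mgrid[:d.shape[0],:d.shape[1]]
    P=np.stack([(u-K[0,2])/K[0,0]*d,(v-K[1,2])/K[1,1]*d,d],-1)
    return P@M[:3,:3].T+M[:3,3]
def ray(uv,z,K,M):
    uv=np.atleast_2d(uv).astype(float)
    D=np.c_[(uv-K[:2,2])/[K[0,0],K[1,1]],np.ones(len(uv))]@M[:3,:3].T
    return M[:3,3]+D*((z-M[2,3])/D[:,2:])
E
python3 - <<'E'
from h import *
o=ctrl.get_obs();print(o,ctrl.tcp_to_grasp)
f=[]
for n in("top","side"):
    a,d,K,M=cam(n);f.append(a);np.savez(f"pics/{n}0.npz",a=a,d=d,K=K,M=M);print(n,M.round(3).tolist())
cv2.imwrite("pics/top0.png",cv2.resize(f[0],(800,600)));cv2.imwrite("pics/side0.png",f[1])
E
```

```text
{'t': 0.0, 'joint_positions': array([-1.37797405,  0.46838221, -0.01161477,  1.60363593,  0.00600819,
        1.07140785, -0.0562837 ]), 'qd': array([ 1.36945530e-03, -2.22255220e-04,  5.11420430e-05, -7.97328028e-04,
        3.40592979e-04,  3.43151919e-04,  4.91935177e-04]), 'joint_efforts': array([ 3.88353055e-05, -5.32377362e+01,  2.12879770e-02, -2.51311719e+01,
        1.13280164e-02,  7.61419942e-03, -1.14141469e-05]), 'tcp_pos': array([0.15179738, 0.63144322, 0.23032998]), 'ee_rot': array([ 1.17654448e-01,  9.93054189e-01, -8.98404149e-04, -4.24567405e-05]), 'contact_force': array([-0.13893485,  0.60285305,  0.09259882]), 'moment': array([-0.02230012,  0.01145658,  0.00720654]), 'finger_force': 0.0, 'gripper_width': 0.08538423988302933} 0.0187
top [[0.002, -0.996, 0.095, 0.411], [-1.0, -0.001, 0.005, -0.02], [-0.005, -0.095, -0.995, 1.162], [0.0, 0.0, 0.0, 1.0]]
side [[0.999, -0.044, 0.027, 0.478], [-0.047, -0.573, 0.818, -1.055], [-0.02, -0.818, -0.574, 0.814], [0.0, 0.0, 0.0, 1.0]]
```

View pics/top0.png

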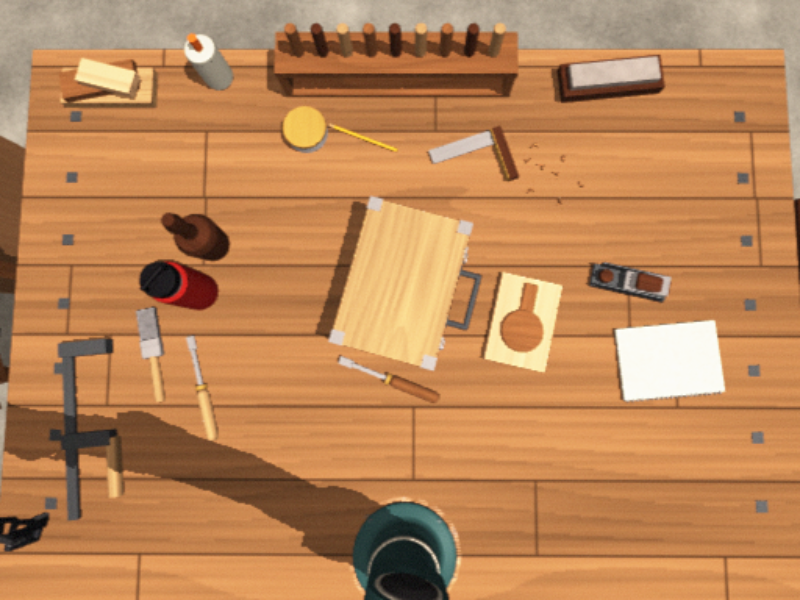

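View pics/side0.png

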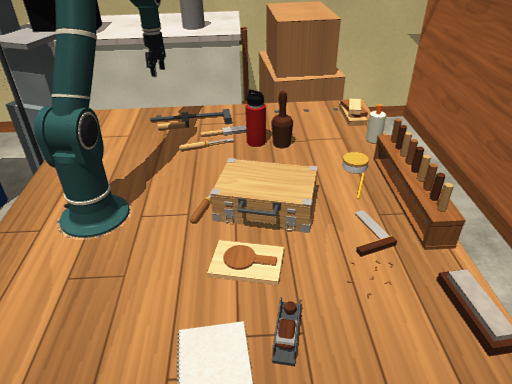

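The top view shows the shut case with lid corners near (375,203), (466,228), (430,363) and (336,337), and the handle at about (464,300). The blank lies right of the handle. The side view agrees with this. Next I'll measure the lid and the handle.

Run:
```python
from h import *
z=np.load("pics/top0.npz");a,d,K,M=[z[k] for k in"adKM"]
P=cloud(d,K,M)
print("bench z",np.median(P[250:300,200:300,2]))
m=(abs(P[...,2]-.105)<.012)&(P[...,0]>.3)&(P[...,0]<.85)&(abs(P[...,1])<.25)
n,l,s,c=cv2.connectedComponentsWithStats(m.astype(np.uint8));i=1+s[1:,4].argmax();m=l==i
v,u=np.nonzero(m); Q=ray(np.c_[u,v],.105,K,M)
print("lid z",np.median(P[m][:,2]))
(cx,cy),wh,ang=cv2.minAreaRect(Q[:,:2].astype(np.float32));print("lid",cx,cy,wh,ang,Q.mean(0))
# handle: dark greyish pixels
g=a.astype(int);sat=g.max(2)-g.min(2)
h=(g.max(2)<120)&(sat<40)&(P[...,2]>.04)&(P[...,2]<.12)&(P[...,1]<0)&(P[...,1]>-.2)&(P[...,0]>.4)&(P[...,0]<.8)
v,u=np.nonzero(h);H=ray(np.c_[u,v],.088,K,M);print(len(u),u.min(),u.max(),v.min(),v.max(),cv2.minAreaRect(H[:,:2].astype(np.float32)),np.median(P[h][:,2]))
for corner in [(375,203),(466,228),(430,363),(336,337)]:print(ray(np.array(corner)*.64,.105,K,M))
```

```text
bench z -0.00012470173742529234
lid z 0.1046747989727661
lid 0.5514301657676697 -0.0014634132385253906 (0.22633381187915802, 0.3020055294036865) 74.79118347167969 [0.55118266 0.00545057 0.105     ]
178 286 307 173 210 ((0.5197678208351135, -0.11803898215293884), (0.042214471846818924, 0.11406499147415161), 74.86084747314453) 0.09257077199734409
[[0.7109242  0.05867571 0.105     ]]
[[ 0.66021729 -0.12252909  0.105     ]]
[[ 0.39360819 -0.05064864  0.105     ]]
[[0.44367351 0.13261181 0.105     ]]
```

Run:
```python
from h import *
z=np.load("pics/top0.npz");a,d,K,M=[z[k] for k in"adKM"]
P=cloud(d,K,M);g=a.astype(int)
th=np.radians(74.8);ex=np.array([np.cos(th),np.sin(th)]);ey=np.array([-ex[1],ex[0]])
m=(P[...,2]>.098)&(P[...,2]<.112)&(P[...,0]>.3)&(P[...,0]<.85)&(P[...,1]<.2)&(P[...,1]>-.2)&(g[...,2]>130)
m=cv2.morphologyEx(m.astype(np.uint8),cv2.MORPH_OPEN,np.ones((7,7)))>0
v,u=np.nonzero(m);Q=ray(np.c_[u,v],.105,K,M)[:,:2]
(cx,cy),wh,ang=cv2.minAreaRect(Q.astype(np.float32));print(cx,cy,wh,ang)
for e,n in((ex,"x"),(ey,"y")):
    print(n,(Q@e).min(),(Q@e).max(),np.histogram(Q@e,bins=24)[0])
sat=g.max(2)-g.min(2)
h=(g.max(2)<120)&(sat<40)&(P[...,2]>.06)&(P[...,2]<.12)&(P[...,1]<0)&(P[...,1]>-.2)&(P[...,0]>.4)&(P[...,0]<.8)
v,u=np.nonzero(h);H=ray(np.c_[u,v],.088,K,M)[:,:2]
b=H@ex<(H@ex).min()+.013
print("bar x",(H@ex).min(),(H@ex).max(),"y",(H@ey).min(),(H@ey).max(),"mid",H[b].mean(0))
print(np.linalg.lstsq(np.c_[H[b]@ey,np.ones(b.sum())],H[b]@ex,rcond=None)[0], P[h][b][:,2].mean())
```

```text
0.5536981225013733 0.00534994900226593 (0.21155408024787903, 0.30148255825042725) 74.69513702392578
x 0.04445373339118845 0.2563538236877366 [190 245 266 265 260 270 266 277 279 275 274 272 276 275 272 264 272 271
 278 273 278 280 261 228]
y -0.6834825290598535 -0.382338364390625 [192 262 266 269 270 268 268 263 273 272 270 267 277 266 274 280 272 277
 268 256 277 279 273 228]
bar x 0.0012581947186064946 0.04352614609881954 y -0.5895783533483269 -0.47551099980607137 mid [ 0.51503124 -0.13261344]
[0.00418866 0.00928892] 0.09229069328794307
```

Call:
{"method": "arm_command", "body": {"travel": [[0,0,-0.14],[-0.577,-0.529,-0.14],[-0.577,-0.529,-0.14],[-0.577,-0.529,-0.14],[-0.577,-0.529,-0.14],[-0.577,-0.529,-0.14],[-0.577,-0.529,-0.14],[-0.577,-0.529,-0.14],[-0.577,-0.529,-0.14],[-0.577,-0.529,-0.14],[-0.577,-0.529,0],[0,0,0]], "rotation": [[0,0,0.39],[0,0,0],[0,0,0],[0,0,0],[0,0,0],[0,0,0],[0,0,0],[0,0,0],[0,0,0],[0,0,0],[0,0,0],[0,0,0]], "gripper": [0.4,0.4,0.4,0.4,0.4,0.4,0.4,0.4,0.4,0.4,0.4,0.4]}}

```text
t: 1.3
tcp_pos: [0.3635, 0.2962, 0.3023]
ee_rot: [0.138, 0.99, 0.0, 0.001]
contact_force: [-0.6, -0.2, 0.7]
gripper_width: 0.0339
finger_force: 0.0
```

Call:
{"method": "arm_command", "body": {"travel": [[-0.441,-0.63,0],[-0.441,-0.63,0],[-0.441,-0.63,0],[-0.441,-0.63,0],[-0.441,-0.63,0],[-0.441,-0.63,0],[-0.441,-0.63,0],[-0.441,-0.63,0],[-0.441,-0.63,0],[-0.441,-0.63,0],[-0.441,-0.63,0],[-0.441,-0.63,0]], "rotation": [[0,0,0],[0,0,0],[0,0,0],[0,0,0],[0,0,0],[0,0,0],[0,0,0],[0,0,0],[0,0,0],[0,0,0],[0,0,0],[0,0,0]], "gripper": [0.4,0.4,0.4,0.4,0.4,0.4,0.4,0.4,0.4,0.4,0.4,0.4]}}

```text
t: 2.5
tcp_pos: [0.5165, -0.1344, 0.3017]
ee_rot: [0.133, 0.991, 0.0, 0.0]
contact_force: [0.4, 0.7, 0.4]
gripper_width: 0.0339
finger_force: 0.0
```

Call:
{"method": "arm_command", "body": {"travel": [[0,0,0],[0,0,0]], "rotation": [[0,0,0],[0,0,0]], "gripper": [0.4,0.4]}}

```text
t: 2.7
tcp_pos: [0.5158, -0.1337, 0.3012]
ee_rot: [0.134, 0.991, 0.0, -0.0]
contact_force: [0.3, 0.6, 0.7]
gripper_width: 0.0341
finger_force: 0.0
```

Run:
```python
from h import *
o=ctrl.get_obs();print(o["tcp_pos"],R.from_quat(o["ee_rot"]).as_matrix().round(4).tolist(),o["gripper_width"],o["joint_positions"].round(2))
a,d,K,M=cam("wrist");np.savez("pics/w1.npz",a=a,d=d,K=K,M=M);cv2.imwrite("pics/w1.png",a)
p=np.array([.5154,-.1345,.088,1]);q=np.linalg.inv(M)@p;print("expected bar px",(K@q[:3]/q[2])[:2],M[:3,3])
```

```text
[ 0.51583829 -0.1336803   0.30117473] [[-0.964, 0.2659, -0.0005], [0.2659, 0.964, 0.0002], [0.0006, 0.0001, -1.0]] 0.03411794934380317 [-0.35  0.21  0.63  1.84 -0.14  1.13  1.63]
expected bar px [251.55710275 166.63801439] [ 0.45386602 -0.11542624  0.44334224]
```

View pics/w1.png

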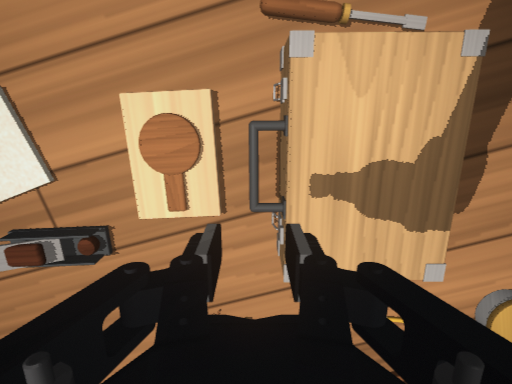

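The wrist view shows the bar at about column 252, rows 125–208. That matches the predicted (252,167), so I'll descend and grip.

Call:
{"method": "arm_command", "body": {"travel": [[0,0,0.8],[0,0,0.8],[0,0,0.8],[0,0,0.8],[0,0,0.6],[0,0,0.4],[0,0,0.3],[0,0,0.12],[0,0,0],[0,0,0]], "rotation": [[0,0,0],[0,0,0],[0,0,0],[0,0,0],[0,0,0],[0,0,0],[0,0,0],[0,0,0],[0,0,0],[0,0,0]], "gripper": [0.4,0.4,0.4,0.4,0.4,0.4,0.4,0.4,0.4,0.4]}}

```text
t: 3.75
tcp_pos: [0.5166, -0.1335, 0.0712]
ee_rot: [0.133, 0.991, 0.0, 0.001]
contact_force: [0.1, -0.4, -0.2]
gripper_width: 0.0342
finger_force: 0.0
```

Call:
{"method": "arm_command", "body": {"travel": [[0,0,0],[0,0,0],[0,0,0],[0,0,0],[0,0,0],[0,0,0]], "rotation": [[0,0,0],[0,0,0],[0,0,0],[0,0,0],[0,0,0],[0,0,0]], "gripper": [0,0,0,0,0,0]}}

```text
t: 4.35
tcp_pos: [0.5166, -0.1334, 0.0714]
ee_rot: [0.133, 0.991, 0.0, 0.001]
contact_force: [-0.8, 0.1, 6.2]
gripper_width: 0.0099
finger_force: 58.5
```

Run:
```python
import numpy as np
a0=np.arctan2(.018,.25);r=np.hypot(.25,.018)
th=np.r_[0,.02,.05,np.arange(.1,1.61,.05),1.63,1.66,1.69,1.72,1.74,1.76,1.78,1.80,1.815,1.83]
y=-r*np.cos(a0+th);z=r*np.sin(a0+th)
o=np.c_[0*y[1:],np.diff(y),-np.diff(z)]/.05
for i in range(0,len(o),12):print(len(o[i:i+12]),th[i],o[i:i+12].round(3).tolist())
```

```text
12 0.0 [[-0.0, 0.008, -0.1], [-0.0, 0.016, -0.15], [-0.0, 0.037, -0.248], [-0.0, 0.049, -0.246], [-0.0, 0.061, -0.243], [-0.0, 0.073, -0.24], [-0.0, 0.085, -0.236], [-0.0, 0.097, -0.231], [-0.0, 0.108, -0.226], [-0.0, 0.119, -0.22], [-0.0, 0.13, -0.214], [-0.0, 0.141, -0.207]]
12 0.5500000000000002 [[-0.0, 0.151, -0.2], [-0.0, 0.161, -0.192], [-0.0, 0.17, -0.184], [-0.0, 0.179, -0.175], [-0.0, 0.188, -0.166], [-0.0, 0.196, -0.156], [-0.0, 0.203, -0.146], [-0.0, 0.21, -0.136], [-0.0, 0.217, -0.125], [-0.0, 0.223, -0.114], [-0.0, 0.228, -0.103], [-0.0, 0.233, -0.092]]
12 1.1500000000000004 [[-0.0, 0.238, -0.08], [-0.0, 0.241, -0.068], [-0.0, 0.244, -0.056], [-0.0, 0.247, -0.043], [-0.0, 0.249, -0.031], [-0.0, 0.25, -0.019], [0.0, 0.251, -0.006], [0.0, 0.251, 0.007], [0.0, 0.25, 0.019], [0.0, 0.149, 0.017], [0.0, 0.149, 0.022], [0.0, 0.148, 0.026]]
7 1.69 [[0.0, 0.147, 0.031], [0.0, 0.098, 0.023], [0.0, 0.097, 0.025], [0.0, 0.097, 0.027], [0.0, 0.096, 0.029], [0.0, 0.072, 0.023], [0.0, 0.071, 0.024]]
```

Call:
{"method": "arm_command", "body": {"travel": [[0,0.008,-0.1],[0,0.016,-0.15],[0,0.037,-0.248],[0,0.049,-0.246],[0,0.061,-0.243],[0,0.073,-0.24],[0,0.085,-0.236],[0,0.097,-0.231],[0,0.108,-0.226],[0,0.119,-0.22],[0,0.13,-0.214],[0,0.141,-0.207]], "rotation": [[0,0,0],[0,0,0],[0,0,0],[0,0,0],[0,0,0],[0,0,0],[0,0,0],[0,0,0],[0,0,0],[0,0,0],[0,0,0],[0,0,0]], "gripper": [0,0,0,0,0,0,0,0,0,0,0,0]}}

```text
t: 5.55
tcp_pos: [0.5281, -0.0905, 0.1997]
ee_rot: [0.134, 0.991, -0.001, 0.001]
contact_force: [4.4, -3.4, -3.8]
gripper_width: 0.0096
finger_force: 58.3
```

Call:
{"method": "arm_command", "body": {"travel": [[0,0.151,-0.2],[0,0.161,-0.192],[0,0.17,-0.184],[0,0.179,-0.175],[0,0.188,-0.166],[0,0.196,-0.156],[0,0.203,-0.146],[0,0.21,-0.136],[0,0.217,-0.125],[0,0.223,-0.114],[0,0.228,-0.103],[0,0.233,-0.092]], "rotation": [[0,0,0],[0,0,0],[0,0,0],[0,0,0],[0,0,0],[0,0,0],[0,0,0],[0,0,0],[0,0,0],[0,0,0],[0,0,0],[0,0,0]], "gripper": [0,0,0,0,0,0,0,0,0,0,0,0]}}

```text
t: 6.75
tcp_pos: [0.5582, 0.0204, 0.2908]
ee_rot: [0.135, 0.991, -0.002, -0.0]
contact_force: [-5.0, -6.2, 16.3]
gripper_width: 0.0098
finger_force: 63.0
```

Call:
{"method": "arm_command", "body": {"travel": [[0,0.238,-0.08],[0,0.241,-0.068],[0,0.244,-0.056],[0,0.247,-0.043],[0,0.249,-0.031],[0,0.25,-0.019],[0,0.251,-0.006],[0,0.251,0.007],[0,0.25,0.019],[0,0.149,0.017],[0,0.149,0.022],[0,0.148,0.026]], "rotation": [[0,0,0],[0,0,0],[0,0,0],[0,0,0],[0,0,0],[0,0,0],[0,0,0],[0,0,0],[0,0,0],[0,0,0],[0,0,0],[0,0,0]], "gripper": [0,0,0,0,0,0,0,0,0,0,0,0]}}

```text
t: 7.95
tcp_pos: [0.5939, 0.1527, 0.3009]
ee_rot: [0.133, 0.991, -0.0, 0.0]
contact_force: [0.5, 0.7, -12.1]
gripper_width: 0.0097
finger_force: 62.6
```

Call:
{"method": "arm_command", "body": {"travel": [[0,0.147,0.031],[0,0.098,0.023],[0,0.097,0.025],[0,0.097,0.027],[0,0.096,0.029],[0,0,0]], "rotation": [[0,0,0],[0,0,0],[0,0,0],[0,0,0],[0,0,0],[0,0,0]], "gripper": [0,0,0,0,0,0]}}

```text
t: 8.55
tcp_pos: [0.6013, 0.1799, 0.2926]
ee_rot: [0.133, 0.991, 0.0, 0.0]
contact_force: [2.4, 3.6, 4.6]
gripper_width: 0.01
finger_force: 67.9
```

Call:
{"method": "arm_command", "body": {"travel": [[0,0.072,0.023],[0,0.071,0.024],[0,0,0],[0,0,0]], "rotation": [[0,0,0],[0,0,0],[0,0,0],[0,0,0]], "gripper": [0,0,0,0]}}

```text
t: 8.95
tcp_pos: [0.6031, 0.1865, 0.2904]
ee_rot: [0.133, 0.991, 0.001, 0.0]
contact_force: [1.0, 2.7, 5.1]
gripper_width: 0.0093
finger_force: 68.0
```

Call:
{"method": "arm_command", "body": {"travel": [[0,0.05,0.02],[0,0,0],[0,0,0]], "rotation": [[0,0,0],[0,0,0],[0,0,0]], "gripper": [0,0,0]}}

```text
t: 9.25
tcp_pos: [0.6031, 0.1866, 0.2903]
ee_rot: [0.134, 0.991, -0.001, -0.001]
contact_force: [-4.4, -2.8, 11.6]
gripper_width: 0.0095
finger_force: 68.7
```

Call:
{"method": "arm_command", "body": {"travel": [[0,0,0],[0,0,0],[0,0,0],[0,0,0],[0,0,-0.2],[0,0,-0.5],[0,0,-0.7],[0,0,-0.7],[0,-0.6,-0.2],[0,-0.8,0],[0,-0.8,0],[0,-0.8,0]], "rotation": [[0,0,0],[0,0,0],[0,0,0],[0,0,0],[0,0,0],[0,0,0],[0,0,0],[0,0,0],[0,0,0],[0,0,0],[0,0,0],[0,0,0]], "gripper": [0.4,0.4,0.4,0.4,0.4,0.4,0.4,0.4,0.4,0.4,0.4,0.4]}}

```text
t: 10.45
tcp_pos: [0.5639, 0.0422, 0.4041]
ee_rot: [0.133, 0.991, 0.0, 0.0]
contact_force: [1.0, -0.7, 0.7]
gripper_width: 0.0342
finger_force: 0.0
```

Call:
{"method": "arm_command", "body": {"travel": [[0,-0.8,0],[0,-0.4,0],[0,0,0],[0,0,0]], "rotation": [[0,0,0],[0,0,0],[0,0,0],[0,0,0]], "gripper": [0.8,0.8,0.8,0.8]}}

```text
t: 10.85
tcp_pos: [0.5487, -0.0138, 0.404]
ee_rot: [0.133, 0.991, 0.001, 0.0]
contact_force: [0.8, 0.1, -0.7]
gripper_width: 0.0683
finger_force: 0.0
```

Run:
```python
from h import *
o=ctrl.get_obs();print(o["tcp_pos"],o["gripper_width"],o["joint_positions"].round(2))
a,d,K,M=cam("wrist");np.savez("pics/w2.npz",a=a,d=d,K=K,M=M);cv2.imwrite("pics/w2.png",a)
a,d,K,M=cam("top");np.savez("pics/top2.npz",a=a,d=d,K=K,M=M)
b,d,K,M=cam("side");np.savez("pics/side2.npz",a=a,d=d,K=K,M=M)
cv2.imwrite("pics/both2.png",np.hstack([cv2.resize(a[100:260,170:350],(450,400)),cv2.resize(b[110:270,190:330],(350,400))]))
```

```text
[ 0.54868075 -0.01376861  0.40396231] 0.06832434714750152 [-0.57  0.17  0.63  1.65 -0.1   1.35  1.37]
```

View pics/w2.png

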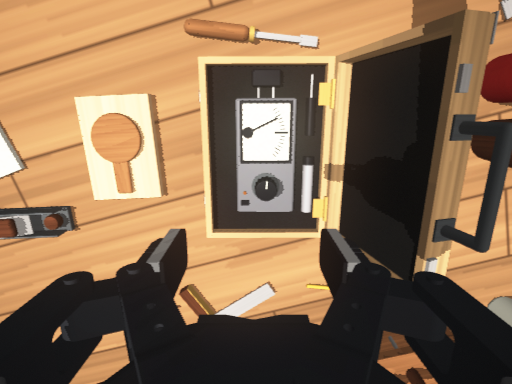

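View pics/both2.png

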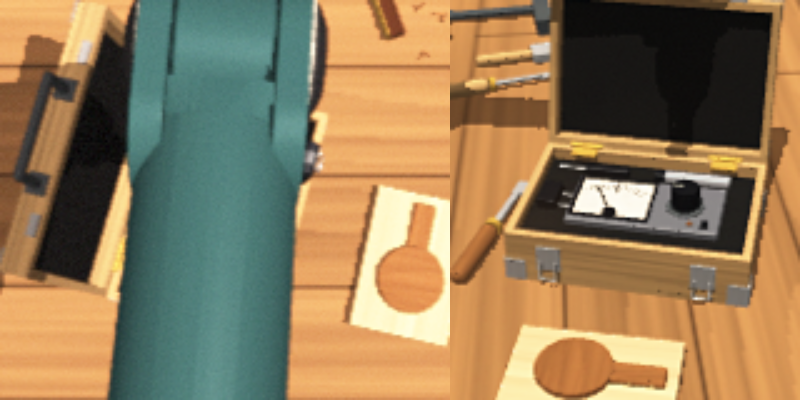

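The side view shows the lid resting back, and the wrist view shows the knob at (267,188), the pivot at (248,132), the needle tip near (280,118) and the check line at (281,132). I'll measure the knob position and needle angle.

```bash
cat >> h.py <<'E'
C=np.array([.5537,.0053]);th=np.radians(74.7);EX=np.array([np.cos(th),np.sin(th)]);EY=np.array([-EX[1],EX[0]])
def rect(a,K,M,s=4,z=.062):
    "metric top view of the meter face: s px/mm-ish; col grows along case +x, row along case -y"
    S=s*1000; w,h=int(.11*S),int(.21*S)
    c=[(-.055,.105),(.055,.105),(.055,-.105),(-.055,-.105)]
    W=np.array([[*(C+p[0]*EX+p[1]*EY),z,1] for p in c])
    q=(np.linalg.inv(M)@W.T)[:3];q=K@q;q=(q[:2]/q[2]).T
    H=cv2.getPerspectiveTransform(q.astype(np.float32),np.float32([[0,0],[w,0],[w,h],[0,h]]))
    return cv2.warpPerspective(a,H,(w,h),flags=cv2.INTER_CUBIC)
E
python3 - <<'E'
from h import *
z=np.load("pics/w2.npz");a,d,K,M=[z[k] for k in"adKM"]
P=cloud(d,K,M)
r=rect(a,K,M,4);cv2.imwrite("pics/r2.png",cv2.rotate(r,cv2.ROTATE_90_CLOCKWISE)[:, :800])
rel=P[...,:2]-C;cx,cy=rel@EX,rel@EY
m=(P[...,2]>.086)&(P[...,2]<.1)&(abs(cx)<.05)&(cy<0)&(cy>-.1)
v,u=np.nonzero(m);Q=P[m];R_=ray(np.c_[u,v],.093,K,M)
(x,y),rad=cv2.minEnclosingCircle(R_[:,:2].astype(np.float32))
print(len(u),u.mean(),v.mean(),"knob",R_.mean(0),(x,y,rad),Q[:,2].mean(),"case",(R_[:,:2].mean(0)-C)@EX,(R_[:,:2].mean(0)-C)@EY)
o=ctrl.get_obs();print((R_[:,:2].mean(0)-o["tcp_pos"][:2]))
f=(abs(cx)<.04)&(abs(cy)<.09);print("face z",np.median(P[f][:,2]))
E
```

```text
378 265.2195767195767 189.88888888888889 knob [ 0.6087203  -0.00829571  0.093     ] (0.6087095737457275, -0.008510819636285305, 0.01858658343553543) 0.09230445497396879 case 0.0014045303774103501 -0.05665777911047719
[0.0598778  0.00413128]
face z 0.4841209768024234
```

View pics/r2.png

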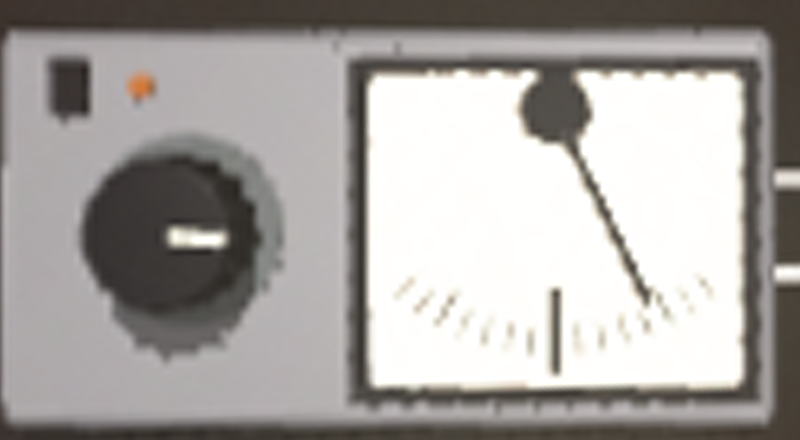

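Call:
{"method": "arm_command", "body": {"travel": [[-0.564,0.212,0],[-0.564,0.212,0],[0,0,0],[0,0,0],[0,0,0],[0,0,0],[0,0,0],[0,0,0],[0,0,0],[0,0,0],[0,0,0],[0,0,0]], "rotation": [[0,0,0],[0,0,0],[0,0,-1],[0,0,-1],[0,0,-1],[0,0,-1],[0,0,-1],[0,0,-1],[0,0,-1],[0,0,-1],[0,0,-1],[0,0,-1]], "gripper": [0.65,0.65,0.65,0.65,0.65,0.65,0.65,0.65,0.65,0.65,0.65,0.65]}}

```text
t: 12.2
tcp_pos: [0.6088, -0.007, 0.4028]
ee_rot: [-0.266, 0.964, 0.0, -0.0]
contact_force: [0.5, 0.5, -0.2]
gripper_width: 0.0554
finger_force: 0.0
```

Call:
{"method": "arm_command", "body": {"travel": [[0,0,0.8],[0,0,0.8],[0,0,0.8],[0,0,0.8],[0,0,0],[0,0,0],[0,0,0],[0,0,0],[0,0,0],[0,0,0]], "rotation": [[0,0,-1],[0,0,-1],[0,0,-1],[0,0,-1],[0,0,-1],[0,0,-1],[0,0,-1],[0,0,-1],[0,0,0],[0,0,0]], "gripper": [0.65,0.65,0.65,0.65,0.65,0.65,0.65,0.65,0.65,0.65]}}

```text
t: 13.2
tcp_pos: [0.6086, -0.0077, 0.2429]
ee_rot: [-0.553, 0.833, 0.0, -0.0]
contact_force: [-0.7, 0.6, -0.2]
gripper_width: 0.0557
finger_force: 0.0
```

Run:
```python
from h import *
o=ctrl.get_obs();T=R.from_quat(o["ee_rot"]).as_matrix();print(o["tcp_pos"],T.round(4).tolist(),o["joint_positions"].round(2))
a,d,K,M=cam("wrist");np.savez("pics/w3.npz",a=a,d=d,K=K,M=M)
P=cloud(d,K,M);rel=P[...,:2]-C;cx,cy=rel@EX,rel@EY
m=(P[...,2]>.086)&(P[...,2]<.1)&(abs(cx)<.04)&(cy<-.02)&(cy>-.1)
v,u=np.nonzero(m);Q=ray(np.c_[u,v],.093,K,M)[:,:2];(x,y),r=cv2.minEnclosingCircle(Q.astype(np.float32))
print(len(u),Q.mean(0),(x,y,r))
for k in(np.array([x,y]),Q.mean(0)):print("tool delta",T.T@np.r_[k-o["tcp_pos"][:2],0])
```

```text
[ 0.60863893 -0.00773589  0.24294153] [[-0.388, -0.9217, -0.0005], [-0.9217, 0.388, 0.0001], [0.0001, 0.0005, -1.0]] [-0.31  0.39  0.35  1.72 -0.15  1.06  2.83]
918 [ 0.61025335 -0.0087269 ] (0.6100630760192871, -0.008816082961857319, 0.018568245694041252)
tool delta [ 4.43009333e-04 -1.73169364e-03 -8.48934053e-07]
tool delta [ 2.86982955e-04 -1.87246053e-03 -9.33736287e-07]
```

Call:
{"method": "arm_command", "body": {"travel": [[0.005,-0.03,0],[0,0,0],[0,0,0.7],[0,0,0.8],[0,0,0.8],[0,0,0.6],[0,0,0.3],[0,0,0.2],[0,0,0.1],[0,0,0],[0,0,0]], "rotation": [[0,0,1],[0,0,1],[0,0,0],[0,0,0],[0,0,0],[0,0,0],[0,0,0],[0,0,0],[0,0,0],[0,0,0],[0,0,0]], "gripper": [0.65,0.65,0.65,0.65,0.65,0.65,0.65,0.65,0.65,0.65,0.65]}}

```text
t: 14.35
tcp_pos: [0.6108, -0.0094, 0.0696]
ee_rot: [-0.485, 0.874, -0.0, 0.001]
contact_force: [0.3, 0.5, 0.6]
gripper_width: 0.0553
finger_force: 0.0
```

Call:
{"method": "arm_command", "body": {"travel": [[0,0,0],[0,0,0],[0,0,0],[0,0,0],[0,0,0]], "rotation": [[0,0,0],[0,0,0],[0,0,0],[0,0,0],[0,0,0]], "gripper": [0,0,0,0,0]}}

```text
t: 14.85
tcp_pos: [0.6091, -0.0085, 0.0697]
ee_rot: [-0.485, 0.874, 0.001, -0.0]
contact_force: [-4.3, 1.4, 7.7]
gripper_width: 0.0339
finger_force: 59.1
```

Run:
```python
from h import *
o=ctrl.get_obs();print({k:np.round(o[k],3) for k in o})
a,d,K,M=cam("wrist");np.savez("pics/w4.npz",a=a,d=d,K=K,M=M)
cv2.imwrite("pics/w4.png",np.hstack([a,cv2.resize(cv2.rotate(rect(a,K,M,2),cv2.ROTATE_90_CLOCKWISE),(288,151))[:, :] if 0 else np.zeros((384,1,3),np.uint8)]))
```

```text
{'t': np.float64(14.85), 'joint_positions': array([-0.275,  0.615,  0.314,  1.83 , -0.27 ,  0.74 ,  2.77 ]), 'qd': array([ 0.   ,  0.001,  0.002,  0.   , -0.   ,  0.   ,  0.   ]), 'joint_efforts': array([ 1.0350e+00, -4.9474e+01,  5.8130e+00, -1.9392e+01,  1.7600e-01,
       -1.5520e+00,  2.8000e-02]), 'tcp_pos': array([ 0.609, -0.008,  0.07 ]), 'ee_rot': array([-0.485,  0.874,  0.001, -0.   ]), 'contact_force': array([-4.262,  1.368,  7.707]), 'moment': array([ 0.306,  1.015, -0.037]), 'finger_force': np.float64(59.089), 'gripper_width': np.float64(0.034)}
```

View pics/w4.png

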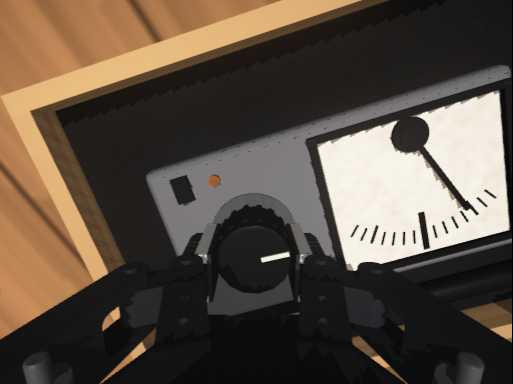

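The view shows the knob squarely between the pads, and the needle (410,133)→(467,208) is still short of the check line at (425,231). I'll turn clockwise for most of the way, then measure.

Call:
{"method": "arm_command", "body": {"travel": [[0,0,0],[0,0,0],[0,0,0],[0,0,0],[0,0,0],[0,0,0],[0,0,0],[0,0,0],[0,0,0],[0,0,0],[0,0,0],[0,0,0]], "rotation": [[0,0,0.9],[0,0,0.9],[0,0,0.9],[0,0,0.9],[0,0,0.9],[0,0,0.9],[0,0,0.9],[0,0,0.9],[0,0,0.9],[0,0,0.9],[0,0,0.9],[0,0,0.9]], "gripper": [0,0,0,0,0,0,0,0,0,0,0,0]}}

```text
t: 16.1
tcp_pos: [0.609, -0.0083, 0.0697]
ee_rot: [-0.073, 0.997, 0.001, -0.001]
contact_force: [-6.6, 1.9, 9.1]
gripper_width: 0.0343
finger_force: 59.4
```

Call:
{"method": "arm_command", "body": {"travel": [[0,0,0],[0,0,0],[0,0,0],[0,0,0],[0,0,0],[0,0,0],[0,0,0]], "rotation": [[0,0,0.9],[0,0,0.9],[0,0,0.9],[0,0,0.9],[0,0,0.9],[0,0,0],[0,0,0]], "gripper": [0,0,0,0,0,0,0]}}

```text
t: 16.8
tcp_pos: [0.609, -0.0082, 0.0697]
ee_rot: [0.105, 0.994, 0.001, -0.001]
contact_force: [-6.2, 2.3, 9.6]
gripper_width: 0.0342
finger_force: 59.5
```

```bash
cat > n.py <<'E'
from h import *
import sys
o=ctrl.get_obs();print(o["tcp_pos"].round(4),o["contact_force"].round(1),o["joint_positions"].round(2))
a,d,K,M=cam("wrist");np.savez(f"pics/{sys.argv[1]}.npz",a=a,d=d,K=K,M=M)
r=cv2.rotate(rect(a,K,M,6),cv2.ROTATE_90_CLOCKWISE);r=r[:,500:1160];cv2.imwrite(f"pics/{sys.argv[1]}.png",r)
E
python3 n.py r5
```

```text
[ 0.609  -0.0082  0.0697] [-6.2  2.3  9.6] [-0.5   0.68  0.62  1.84 -0.54  0.8   1.77]
```

View pics/r5.png

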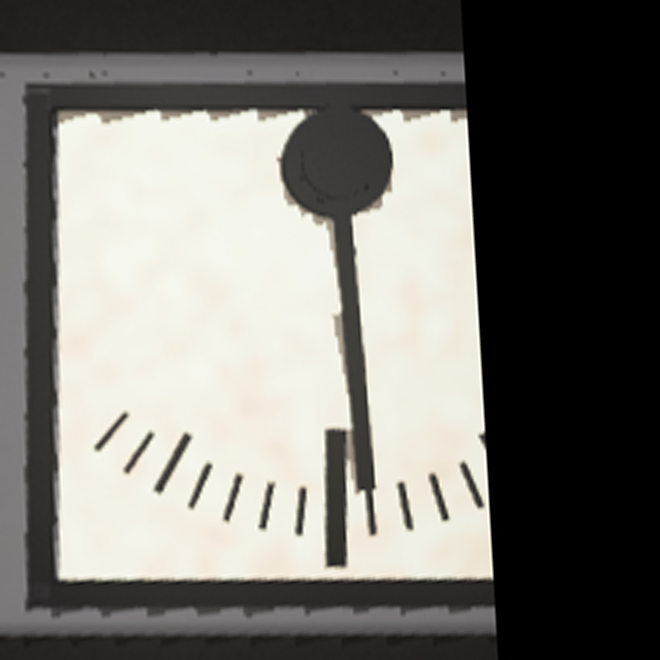

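The needle runs (342,215)→(365,490) against the vertical check line at x≈336, so it is about 0.08 rad short. That is 0.27 rad more on the knob.

Call:
{"method": "arm_command", "body": {"travel": [[0,0,0],[0,0,0],[0,0,0],[0,0,0],[0,0,0],[0,0,0]], "rotation": [[0,0,0.85],[0,0,0.85],[0,0,0.85],[0,0,0.85],[0,0,0],[0,0,0]], "gripper": [0,0,0,0,0,0]}}

```text
t: 17.45
tcp_pos: [0.609, -0.0082, 0.0697]
ee_rot: [0.239, 0.971, 0.001, -0.001]
contact_force: [-5.7, 1.6, 10.1]
gripper_width: 0.034
finger_force: 59.6
```

```bash
cat >> n.py <<'E'
g=cv2.cvtColor(r,cv2.COLOR_BGR2GRAY)
def mid(rows):
    p=[]
    for y in rows:
        x=np.arange(270,420);w=np.where(g[y,270:420]<110,1.,0)
        if w.sum()>3:p.append((y,(x*w).sum()/w.sum(),w.sum()))
    p=np.array(p);k=np.polyfit(p[:,0],p[:,1],1);return k.round(4),np.polyval(k,[160,490]).round(1),p[:,2].mean()
print("needle",mid(range(240,415)));print("line",mid(range(500,560)))
E
python3 n.py r6
```

```text
[ 0.609  -0.0082  0.0697] [-5.7  1.6 10.1] [-0.54  0.7   0.69  1.85 -0.6   0.82  1.55]
needle (array([6.600000e-03, 3.360794e+02]), array([337.1, 339.3]), np.float64(17.097142857142856))
line (array([-2.577000e-01,  4.775276e+02]), array([436.3, 351.2]), np.float64(27.116666666666667))
```

View pics/r6.png

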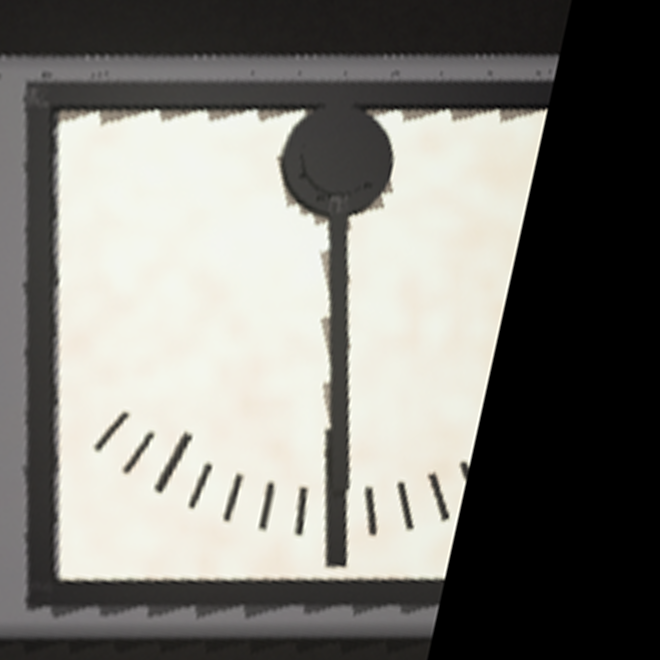

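The needle is about 0.007 rad short, with its tip at (339,490) and the line at x≈336. One small nudge, then release and lift.

Call:
{"method": "arm_command", "body": {"travel": [[0,0,0],[0,0,0],[0,0,0],[0,0,0],[0,0,0],[0,0,0],[0,0,0]], "rotation": [[0,0,0.3],[0,0,0],[0,0,0],[0,0,0],[0,0,0],[0,0,0],[0,0,0]], "gripper": [0,0,0,0.65,0.65,0.65,0.65]}}

```text
t: 18.2
tcp_pos: [0.61, -0.0096, 0.0683]
ee_rot: [0.251, 0.968, -0.0, 0.0]
contact_force: [0.1, -0.2, -0.2]
gripper_width: 0.0555
finger_force: 0.0
```

```bash
python3 n.py r7
```

```text
[ 0.61   -0.0096  0.0683] [ 0.1 -0.2 -0.2] [-0.54  0.7   0.7   1.85 -0.61  0.82  1.53]
needle (array([ -0.    , 337.0949]), array([337.1, 337.1]), np.float64(17.074285714285715))
line (array([-2.824000e-01,  4.909429e+02]), array([445.8, 352.5]), np.float64(27.583333333333332))
```

Call:
{"method": "arm_command", "body": {"travel": [[0,0,-0.1],[0,0,-0.3],[0,0,-0.6],[0,0,-0.8],[0,0,-0.8],[0,0,-0.8],[0,0,0],[0,0,0]], "rotation": [[0,0,0],[0,0,0],[0,0,0],[0,0,0],[0,0,0],[0,0,0],[0,0,0],[0,0,0]], "gripper": [0.65,0.65,0.65,0.65,0.65,0.65,0.65,0.65]}}

```text
t: 19.05
tcp_pos: [0.6103, -0.0094, 0.2402]
ee_rot: [0.251, 0.968, 0.001, 0.001]
contact_force: [-0.1, 0.1, -0.3]
gripper_width: 0.0557
finger_force: 0.0
```

```bash
python3 n.py r8
python3 - <<'E'
import cv2,numpy as np
a=np.load("pics/r8.npz")["a"];r=cv2.imread("pics/r8.png")
cv2.imwrite("pics/fin.png",np.hstack([cv2.resize(a,(400,300)),cv2.resize(r,(300,300))]))
E
```

```text
[ 0.6103 -0.0094  0.2402] [-0.1  0.1 -0.3] [-0.67  0.49  0.86  1.74 -0.41  1.1   1.39]
needle (array([-1.400000e-03,  3.356069e+02]), array([335.4, 334.9]), np.float64(11.262857142857143))
line (array([9.900000e-03, 3.298604e+02]), array([331.4, 334.7]), np.float64(13.366666666666667))
```

View pics/fin.png

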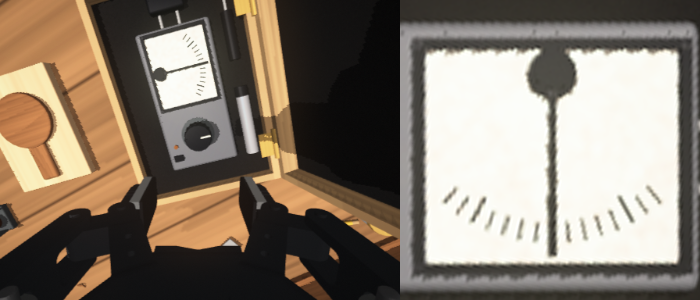

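The needle stands on the check line at x≈552 in the right half of the picture, the gripper is clear, and the lid is still open. Handing in.

```bash
python3 -c "
from workcell import ctrl
print(ctrl.finish_job())"
```

```text
the job is handed in; nothing more can be done
None
```

The lid rests open on its stop and has been let go, the needle stands on the check line (within about 0.002 rad as measured), none of the bystanders was touched, and the job was handed in at about 19 s.

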